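# Slide a gel plate under the spring clip

### The job

Load the white gel plate into its stand: press the clip's long thumb bar down with one fingertip so that its nose lifts, and while holding it down push the plate along the channel with the other fingertip, beneath the nose, until it is fully home against the end stop. Only then let go and back clear, so that the clip comes down on the plate and holds it. Do not lift the plate, and leave the things standing around where they are.

Things in the scene. Friction and masses are not known exactly. Their poses are not given: they have to be found in the camera images.
- stand: Plate stand, dark grey base 240 x 128 mm, fixed. Origin under its middle, on the bench; x along the channel in the push direction, y to the thumb bar's side, z up. Channel: floor 20 mm above the bench, 63 mm wide (y -31.5 to +31.5), open at its -x end; walls 4.5 mm thick, 6 mm above the floor, x -115 to +100. End stop: cross wall 14 mm above the floor, face at x = +100.
- stop_face (a point): Middle of the end stop's face, at the channel floor (stand x +100, y 0, z 20 mm). When the plate's leading edge touches it, the plate is home and its centre is at stand x = +50 mm.
- plate: White acrylic gel plate 100 long x 60 wide x 10 mm thick, about 70 g, loose in the channel. Origin in the middle of its underside; its x runs along the channel to the stop. Rear edge at plate x = -50 mm. At the start its centre is at stand x = -28 to -2 mm, its leading edge short of the nose.
- clip (a joint): Spring clip, a steel rocker on an axle along the channel at stand y +42, z 20.5 mm. 0 rad: at rest, nose 2 mm above the channel floor, blocking the plate; thumb bar slopes up outwards at 0.5 rad. 0.5: bar pressed fully down, hard stop. The nose clears the plate from about 0.3; resting on it, it reads about 0.24. About 3 N mid-bar starts it, 6 N holds it fully down; let go, it springs back.
- thumb_bar (a point): Middle of the thumb bar's top: flat steel strip beside the channel, stand x -120 to +20 mm, 36 mm wide. At rest this point is 33 mm above the bench, the strip's outer edge 41. Fully down it is level, y +46 to +82 mm, top 22.5 mm above the bench (2.5 above the channel floor): a tip on it is level with the plate's edge. A fingertip can slide along it while pressing.
- nose (a point): Underside of the clip's nose, 16 mm long (stand x 62 to 78 mm), over the channel at stand y = +6 mm at rest. It hangs from a steel arm whose top is 36 mm above the bench at rest and about 52 mm with the bar fully down.
- beaker: Bystander: clear plastic beaker, 72 mm across, 95 mm high, origin at its foot's centre.
- tube_rack: Bystander: pale foam block 75 x 75 x 28 mm with four small tubes standing to 42 mm, origin under its centre.
- comb: Bystander: white plastic gel comb lying flat, 90 x 29 x 6 mm, origin under its middle.
- tip_box: Bystander: bluish pipette tip box 120 x 85 x 56 mm, origin under its centre.
Things that resemble listed ones, but are neither listed nor needed, are in the scene too. What is shaped like the plate but turquoise is not meant.

How it is judged:
On the way, in this order (a step that is already met when the one before it is completed fails the run):
1. the clip is held open while the plate is still short of the nose (value of joint clip above 0.3 rad and x of plate in the frame of stand below 0.02 m), for 0.2 s.
2. the plate is home against the stop with the clip still held open (value of joint clip above 0.3 rad and x of plate in the frame of stand above 0.047 m and angle between the x axis of plate and the x axis of stand, either way round below 0.06 rad and z of plate in the frame of stand between 0.017 and 0.0225 m), for 0.1 s.
At the end, for the whole second after the job is handed in: The plate lies flat on the channel floor with its leading edge within 3 mm of the end stop, at rest, and the released clip rests on top of it (joint 0.17 to 0.29 rad) (x of plate in the frame of stand above 0.047 m and angle between the x axis of plate and the x axis of stand, either way round below 0.06 rad and z of plate in the frame of stand between 0.017 and 0.0225 m and value of joint clip between 0.17 and 0.29 rad and linear speed of plate below 0.01 m/s); the robot touches nothing.
It fails at once if the plate is lifted or tipped (z of plate in the frame of stand above 0.027 m or angle between plate's own z axis and vertical above 0.15 rad).
It fails at once if the beaker is moved more than 20 mm or knocked over (distance of beaker from where it was at the start of the episode above 0.02 m or angle between beaker's own z axis and vertical above 0.3 rad).
It fails at once if the tube rack is moved more than 20 mm or knocked over (distance of tube_rack from where it was at the start of the episode above 0.02 m or angle between tube_rack's own z axis and vertical above 0.3 rad).
It fails at once if the comb is moved more than 20 mm or knocked over (distance of comb from where it was at the start of the episode above 0.02 m or angle between comb's own z axis and vertical above 0.3 rad).
It fails at once if the tip box is moved more than 20 mm or knocked over (distance of tip_box from where it was at the start of the episode above 0.02 m or angle between tip_box's own z axis and vertical above 0.3 rad).
It also fails if it takes over 38 s, if anything falls off the work surface, if the arm or the gripper's body presses on something with over 40 N, if the wrist force passes 120 N, or if a joint passes its speed limit or range.

### The arm

A 6-joint arm with a two-finger parallel gripper is mounted at the origin on the work surface. World frame = base frame: x ahead of the robot, y to its left, z up, the work surface at z = 0. Lengths are in m, angles in rad, forces in N, time in s.
With the tool pointing down it reaches from about 0.325 to 1 m from the base axis. Payload 5.1 kg.
Tool frame: the origin (TCP) lies midway between the tips of the shut fingers; the grasp point (between the pads) lies 19 mm behind it (r.grasp_offset is the distance from the TCP to the grasp point, in m); z points along the fingers, y is the direction in which the jaws open and shut (so a half turn about z gives the same grasp; the last joint's range is limited). The gripper opens to 85 mm and grips with 20 to 120 N. Pads are 22 mm wide; open, the fingers measure 114 mm over their backs; the gripper's body (76 mm by 85 mm) begins 54 mm behind the grasp point. The pads swing forward as they close: fully open they stand 13 mm farther back than shut.
Start: joints at [-1.228, 0.124, 1.65, -0, 1.367, -0.083], TCP at [0.268, -0.592, 0.231] pointing down, gripper open.
Joint ranges: [-2.61, 2.61], [-1.02, 2.33], [0.03, 2.71], [-1.35, 4.49], [0.32, 2.68], [-2.91, 2.91]. Speed limits (rad/s): [2.57, 2.57, 3.14, 3.14, 3.14, 3.14].

### API

Orientations are given as a unit quaternion [x, y, z, w].
In Python, from rig import read_state, imaging, job_done, r gives the robot as it stands.
- The arm moves only by the tool carry_out, never from a script. Its argument "commands" is a list of rows, each an object with "translation": the shift along the tool's x, y, z in units of 50 cm (1.0 is 50 cm), a list of three; "turn": the turn, a rotation vector about the tool's x, y, z in units of pi rad (1.0 is pi rad), a list of three; "grip": the opening, from -1 (shut) to 1 (fully open). In form: [{"translation": [x, y, z], "turn": [ax, ay, az], "grip": grip}, ...]. A call has 1 to 5 rows; each row is the pose to reach, as a shift and turn from the pose commanded when the call began, along the tool's axes at that moment, turning the shorter way round; what a row does not reach only later rows make up. A row lasts 1/12 s, in which the tool goes at most 41.7 mm and 7.16 degrees, less where a joint would pass 70% of its speed; a pose out of reach is approached as far as the arm can. A call with a number of a shift or a turn outside -1 to 1 is refused whole. A call with a gripper value outside its range is refused whole. The fingers move at their own pace and stop on an object; "force" is the grip in N (left out, the last holds). Time passes only in rows, so rows that repeat a pose let the fingers close. It gives the time, the measured TCP pose, the force and the opening at its end, in the units of the state.
- read_state(): the state, without advancing time (a new reading comes with each control period).
- imaging.get_image(name): name is "scene" or "side" or "wrist"; returns a dict with "image" (480x640x3 uint8, blue, green, red), "intrinsics" (3x3 intrinsics, pixels), "T" (4x4, takes a point from camera to world coordinates); the wrist camera has in their place "hand_eye" (4x4, takes a point from camera to tool coordinates, whose origin is the TCP and whose axes are the flange's). Camera axes: x right, y down, z forward; pixel columns grow to the right and rows downward; lengths in m; the calibration is good to about 2 mm. A picture is of the moment at which its call begins: read the wrist's pose just before it. There is no depth.
- job_done(): hands the job in, once; it reports no verdict.
Trained networks look in the newest picture that a camera, given by its name, has taken for a name from the list of things; names that differ only in an ending like _2 or _b are one class to them, and where a whole thing is asked for, a point or a joint stands for the part that bears it (a point fixed in the world has none). Each returns a list of dicts, best first, with "p" (0 to 1); they miss things now and then, are a little off and sometimes report something else, mostly with a low value. They report only what shows in the picture. A call takes as long as a camera call. They do not tell look-alikes from the thing itself.
- imaging.boxes_of(camera, query): "bbox" ([left, top, right, bottom] in pixels, round what is visible of it).
- imaging.regions_of(camera, query): "pixels" (480x640 bool, what is visible of it) and "bbox" ([left, top, right, bottom] in pixels, round what is visible of it).
The state is a dict: "time": time; "joint_pos": joint angles; "dq": joint speeds; "joint_efforts": joint torques, N m; "eef_pos": TCP position; "ee_rot": TCP orientation; "wrist_force": force on the tool from outside, world axes, zero at the start; "moment": the same for the moment, N m; "finger_gap": finger opening in m.
Only numpy, scipy, OpenCV 4.12 (cv2) and the standard library are available. Lean on these libraries where they do the work, as an engineer would, in place of code of your own. Each camera call takes 0.05 s, during which the arm holds its last target.

## Working session

There is one attempt and no reset: what is moved stays moved. The work goes in short steps, Python scripts to look and compute and a tool call to move; the robot and the scene stay as the last step left them, time stands still between calls to the robot, and variables do not carry over. Pictures are saved under pics/ and viewed, and the job is handed in when it is done.

Besides the shell and the picture viewer there is one more tool, called as name(argument=value, ...), one argument or row to a line, values as JSON. carry_out: Moves the arm, as the interface text tells. Shifts and turns lie within -1 to 1; 1 stands for 50 cm of shift or pi rad of turn. Its arguments: {"type":"object","properties":{"commands":{"type":"array"},"force":{"type":"number"}},"required":["commands"]}

```bash
ls; mkdir -p pics
python3 - <<'E'
from rig import read_state, imaging, r
import cv2
print(read_state())
for n in ["scene","side","wrist"]:
    d=imaging.get_image(n); cv2.imwrite(f"pics/{n}0.png",d["image"])
    print(n,d["intrinsics"], d.get("T",d.get("hand_eye")))
    for q in ["stand","plate","clip","thumb_bar","nose","beaker","tube_rack","comb","tip_box"]:
        print(q,[(b["bbox"],round(b["p"],2)) for b in imaging.boxes_of(n,q)[:3]])
E
```

```text
pics
{'time': 0.0, 'joint_pos': array([-1.22756273e+00,  1.24542620e-01,  1.65166870e+00,  3.75943995e-06,
        1.36747493e+00, -8.25659547e-02]), 'dq': array([ 5.66077804e-04,  1.04233147e-05,  6.21528551e-04,  4.29386490e-06,
       -1.26739207e-03, -1.09326457e-03]), 'joint_efforts': array([-2.90999509e-03, -4.23614287e+01, -3.65452516e+01, -4.00656581e-04,
        7.00977209e-03,  9.26777886e-06]), 'eef_pos': array([ 0.26827342, -0.59139489,  0.23003186]), 'ee_rot': array([ 9.77421861e-01,  2.11294602e-01, -1.34222334e-04, -1.03815944e-03]), 'wrist_force': array([-0.41222533, -0.17367485,  2.17229797]), 'moment': array([-0.00620575,  0.01150624,  0.01705789]), 'finger_gap': 0.08533825015630686}
scene [[544.61585273   0.         325.99090144]
 [  0.         544.61585273 231.82033665]
 [  0.           0.           1.        ]] [[ 0.10180895  0.85459452 -0.50921818  1.10653151]
 [ 0.99478023 -0.08392124  0.0580476  -0.11674597]
 [ 0.00687294 -0.51246994 -0.85867766  1.07917782]
 [ 0.          0.          0.          1.        ]]
stand [([261.2, 226.6, 332.3, 342.3], 0.76), ([288.
[... 1233 characters left out ...]
3)]
tube_rack [([236.7, 256.2, 277.1, 285.5], 0.88)]
comb [([313.5, 211.4, 346.4, 214.6], 0.51)]
tip_box [([381.0, 173.2, 424.7, 201.0], 0.76)]
wrist [[360.04412023   0.         312.0453864 ]
 [  0.         360.04412023 240.5303575 ]
 [  0.           0.           1.        ]] [[-1.25468280e-04 -9.51579117e-01 -3.07403918e-01  7.94055486e-02]
 [ 9.99999348e-01 -4.68280584e-04  1.04142402e-03 -5.70015826e-04]
 [-1.13494864e-03 -3.07403587e-01  9.51578555e-01 -1.42740979e-01]
 [ 0.00000000e+00  0.00000000e+00  0.00000000e+00  1.00000000e+00]]
stand []
plate []
clip [([46.8, 0.3, 207.0, 158.2], 0.27)]
thumb_bar []
nose []
beaker []
tube_rack []
comb []
tip_box [([45.4, 0.0, 207.5, 155.7], 0.66)]
```

Run:
```python
import cv2
a=cv2.imread("pics/scene0.png")
cv2.imwrite("pics/s1.png",cv2.resize(a[140:350,140:420],None,fx=2.8,fy=2.8,interpolation=cv2.INTER_CUBIC))
a=cv2.imread("pics/side0.png")
cv2.imwrite("pics/s2.png",cv2.resize(a[160:300,220:440],None,fx=3.6,fy=3.6,interpolation=cv2.INTER_CUBIC))
```

```text
(no output)
```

View pics/s1.png

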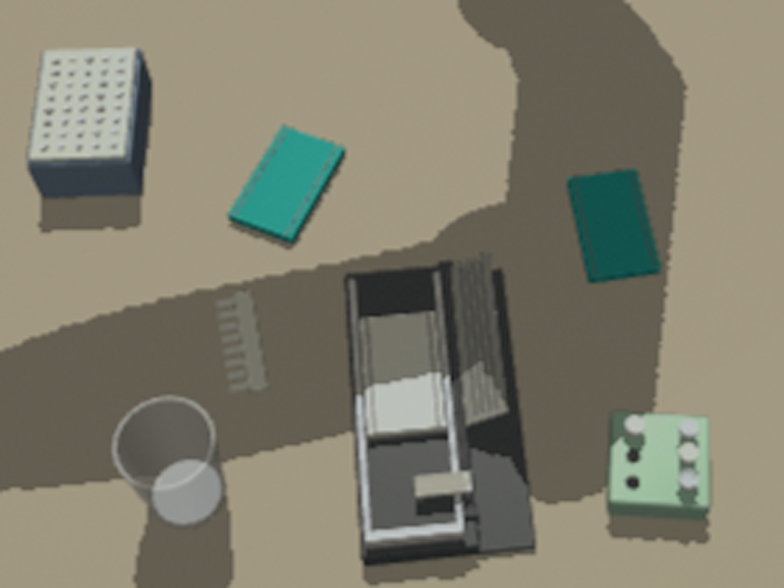

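View pics/s2.png

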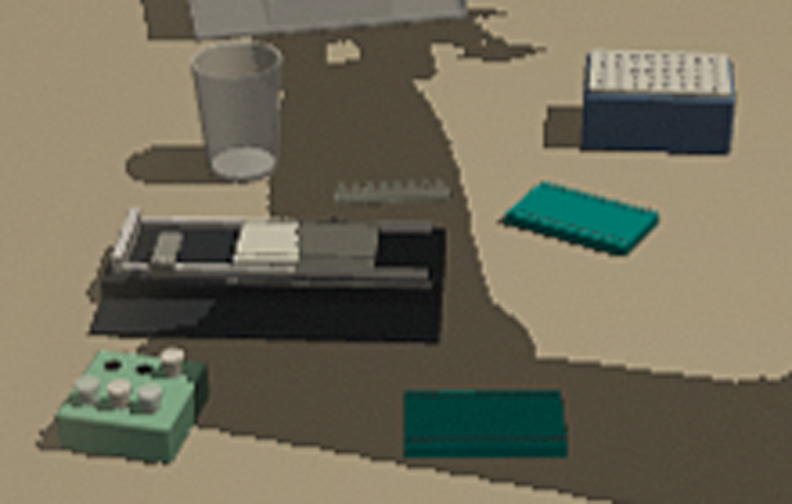

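View pics/wrist0.png

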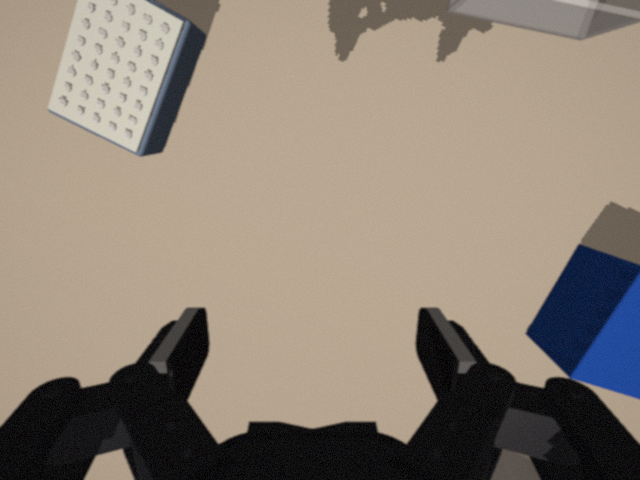

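Run:
```python
import cv2
a=cv2.imread("pics/scene0.png")
b=cv2.convertScaleAbs(a[225:345,255:340],alpha=1.6,beta=20)
cv2.imwrite("pics/s3.png",cv2.resize(b,None,fx=5,fy=5,interpolation=cv2.INTER_CUBIC))
a=cv2.imread("pics/side0.png")
b=cv2.convertScaleAbs(a[212:262,240:350],alpha=1.6,beta=20)
cv2.imwrite("pics/s4.png",cv2.resize(b,None,fx=7,fy=7,interpolation=cv2.INTER_CUBIC))
```

```text
(no output)
```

View pics/s3.png

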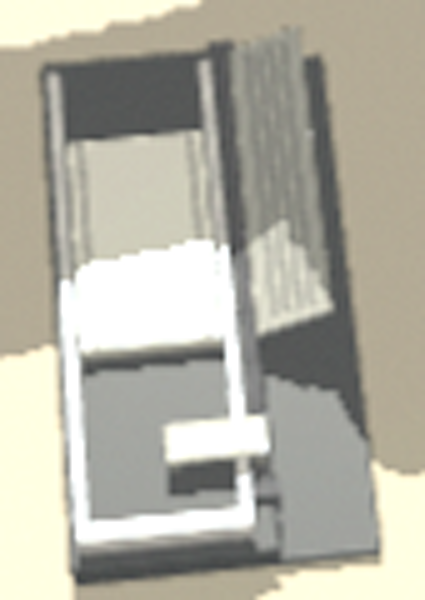

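View pics/s4.png

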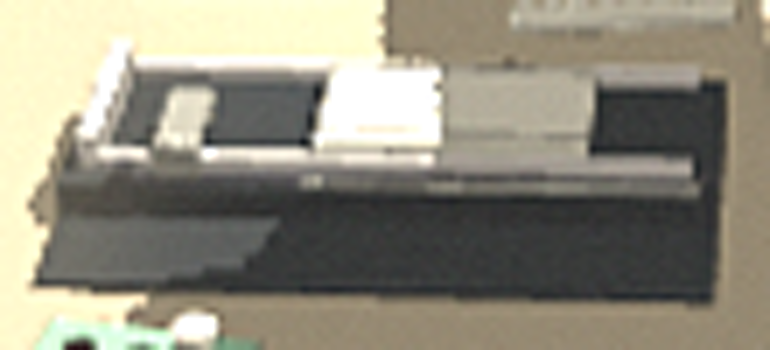

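```bash
cat > h.py <<'E'
import numpy as np, cv2
from scipy.spatial.transform import Rotation as R
from rig import read_state, imaging, r
def proj(K,T,P):
    P=np.atleast_2d(P); Pc=(P-T[:3,3])@T[:3,:3]
    return (Pc[:,:2]/Pc[:,2:])*[K[0,0],K[1,1]]+[K[0,2],K[1,2]]
def ray(K,T,uv,z):
    d=T[:3,:3]@np.array([(uv[0]-K[0,2])/K[0,0],(uv[1]-K[1,2])/K[1,1],1]); o=T[:3,3]
    return o+d*(z-o[2])/d[2]
def st2w(p,S):
    p=np.atleast_2d(p); c,s=np.cos(p[0,0]*0+p[0,0]*0+S[2]),np.sin(S[2]); q=np.atleast_2d(S[:2])
    return np.c_[c*p[:,0]-s*p[:,1]+S[0], s*p[:,0]+c*p[:,1]+S[1], p[:,2]]
def wristT(d,st):
    T=np.eye(4);T[:3,:3]=R.from_quat(st["ee_rot"]).as_matrix();T[:3,3]=st["eef_pos"]
    return T@d["hand_eye"]
E
cat > fit.py <<'E'
from h import *
from scipy.optimize import least_squares
sc=imaging.get_image("scene"); sd=imaging.get_image("side")
A=[((-.115,-.036,.026),(47,72)),((-.115,.036,.026),(213,62)),((.1,-.0315,.034),(80,527)),((.1,.0315,.034),(248,512)),((.1045,-.036,.034),(78,545)),((.1045,.036,.034),(252,530)),
((.02,.0776,.041),(332,306)),((-.12,.0776,.041),(299,28)),((.078,.006,.036),(167,463)),((.062,.006,.036),(165,428))]
B=[((-.115,.036,.026),(692,160)),((-.115,-.036,.026),(700,68)),((.1045,-.036,.034),(112,42)),((.1,.0315,.034),(98,150))]
P=[(sc,np.array(a),np.array([255,225])+np.array(b)/5) for a,b in A]+[(sd,np.array(a),np.array([240,212])+np.array(b)/7) for a,b in B]
def f(S): return np.array([proj(c["intrinsics"],c["T"],st2w(a,S))[0]-u for c,a,u in P])
for sub in (slice(None),slice(0,10),slice(10,14)):
    o=least_squares(lambda S:f(S)[sub].ravel(),[.7,-.1,0.],loss="soft_l1")
    print(o.x); 
    if sub==slice(None): print(f(o.x).round(1).tolist())
print([ray(sc["intrinsics"],sc["T"],(255+u/5,225+v/5),.03).round(4) for u,v in [(75,140),(197,130),(85,350),(225,340)]])
E
python3 fit.py
```

```text
[ 0.6053881  -0.14731663  0.00709936]
[[0.1, 1.0], [-0.8, 0.0], [0.9, -0.3], [-1.5, -0.5], [-0.8, -1.6], [0.1, -2.2], [0.2, 1.3], [0.2, -0.2], [1.2, 0.1], [1.0, -0.2], [-1.0, 0.1], [-0.9, -0.8], [0.5, -1.1], [-0.8, -3.7]]
[ 0.60587145 -0.14756372  0.00532236]
[ 0.60281638 -0.14058729  0.04636168]
[array([ 0.5261, -0.1734,  0.03  ]), array([ 0.5264, -0.1199,  0.03  ]), array([ 0.6267, -0.1742,  0.03  ]), array([ 0.628 , -0.1154,  0.03  ])]
```

```bash
cat > go.py <<'E'
from h import *
import sys
x,y,z,phi=map(float,sys.argv[1:5])
st=read_state(); M=R.from_quat(st["ee_rot"])
t=M.inv().apply(np.array([x,y,z])-st["eef_pos"])/.5
G=R.from_quat([np.cos(phi/2),np.sin(phi/2),0,0])
print("t",t.round(4),"turn",((M.inv()*G).as_rotvec()/np.pi).round(4), st["eef_pos"].round(4),st["time"],st["wrist_force"].round(2),round(st["finger_gap"],4))
E
python3 go.py .56 -.13 .2 .006
python3 - <<'E'
from h import *
sc=imaging.get_image("scene")
for n,b,z in [("beaker foot",(206,315),0),("comb",(229,261),.006),("rack",(378,300),.028)]: print(n,ray(sc["intrinsics"],sc["T"],b,z).round(3))
E
```

```text
t [ 0.9127 -0.6006  0.0627] turn [ 0.     -0.      0.1336] [ 0.2684 -0.592   0.2313] 1.6 [-0.24 -0.14  0.59] 0.0851
beaker foot [ 0.645 -0.317  0.   ]
comb [ 0.524 -0.266  0.006]
rack [0.659 0.046 0.028]
```

carry_out(
  commands=[
    {"translation": [0.913, -0.6, 0.063], "turn": [0, 0, 0.1336], "grip": 0.15},
    {"translation": [0.913, -0.6, 0.063], "turn": [0, 0, 0.1336], "grip": 0.15},
    {"translation": [0.913, -0.6, 0.063], "turn": [0, 0, 0.1336], "grip": 0.15},
    {"translation": [0.913, -0.6, 0.063], "turn": [0, 0, 0.1336], "grip": 0.15},
    {"translation": [0.913, -0.6, 0.063], "turn": [0, 0, 0.1336], "grip": 0.15},
  ],
)

```text
time: 2.07
eef_pos: [0.3799, -0.4149, 0.2194]
ee_rot: [1.0, 0.002, 0.0, 0.0]
wrist_force: [1.0, 0.5, 0.5]
finger_gap: 0.0493
```

```bash
python3 go.py .56 -.13 .2 .006
```

```text
t [ 0.3622 -0.5686  0.0387] turn [ 0.0001 -0.0001 -0.0007] [ 0.3799 -0.4149  0.2194] 2.0667 [0.97 0.49 0.54] 0.0493
```

carry_out(
  commands=[
    {"translation": [0.362, -0.568, 0.039], "turn": [0, 0, -0.0007], "grip": 0.15},
    {"translation": [0.362, -0.568, 0.039], "turn": [0, 0, -0.0007], "grip": 0.15},
    {"translation": [0.362, -0.568, 0.039], "turn": [0, 0, -0.0007], "grip": 0.15},
    {"translation": [0.362, -0.568, 0.039], "turn": [0, 0, -0.0007], "grip": 0.15},
    {"translation": [0.362, -0.568, 0.039], "turn": [0, 0, -0.0007], "grip": 0.15},
  ],
)

```text
time: 2.48
eef_pos: [0.4908, -0.2386, 0.2076]
ee_rot: [1.0, 0.004, 0.0, 0.0]
wrist_force: [-0.1, -0.6, 0.4]
finger_gap: 0.0492
```

```bash
python3 go.py .56 -.13 .2 .006
```

```text
t [ 0.1402 -0.2161  0.0152] turn [ 0.0001 -0.0002  0.0007] [ 0.4908 -0.2386  0.2076] 2.4833 [-0.15 -0.59  0.39] 0.0492
```

carry_out(
  commands=[
    {"translation": [0.14, -0.216, 0.015], "turn": [0, 0, 0.0007], "grip": 0.15},
    {"translation": [0.14, -0.216, 0.015], "turn": [0, 0, 0.0007], "grip": 0.15},
    {"translation": [0.14, -0.216, 0.015], "turn": [0, 0, 0.0007], "grip": 0.15},
    {"translation": [0.14, -0.216, 0.015], "turn": [0, 0, 0.0007], "grip": 0.15},
    {"translation": [0.14, -0.216, 0.015], "turn": [0, 0, 0.0007], "grip": 0.15},
  ],
)

```text
time: 2.9
eef_pos: [0.56, -0.1297, 0.1996]
ee_rot: [1.0, 0.005, -0.0, -0.0]
wrist_force: [-0.8, 0.1, 0.2]
finger_gap: 0.0491
```

Run:
```python
from h import *
st=read_state(); d=imaging.get_image("wrist"); T=wristT(d,st); cv2.imwrite("pics/w1.png",d["image"])
np.savez("w1.npz",T=T,K=d["intrinsics"],img=d["image"])
print(st["eef_pos"],st["finger_gap"],st["time"])
a=d["image"].copy()
S=[.6055,-.1474,.007]
for p in [(-.115,-.036,.026),(-.115,.036,.026),(.1,-.0315,.034),(.1,.0315,.034),(.02,.0776,.041),(-.12,.0776,.041),(.078,.006,.036)]:
    u=proj(d["intrinsics"],T,st2w(p,S))[0]; print(p,u.round(1)); cv2.circle(a,tuple(u.astype(int)),3,(0,0,255),1)
cv2.imwrite("pics/w1a.png",a)
```

```text
[ 0.55996271 -0.12966573  0.19957845] 0.049079557440962665 2.9
(-0.115, -0.036, 0.026) [368.4 286.7]
(-0.115, 0.036, 0.026) [293.7 286.5]
(0.1, -0.0315, 0.034) [378.6  32.7]
(0.1, 0.0315, 0.034) [295.6  32.4]
(0.02, 0.0776, 0.041) [239.2 141.9]
(-0.12, 0.0776, 0.041) [248.1 298.3]
(0.078, 0.006, 0.036) [328.8  64.1]
```

View pics/w1a.png

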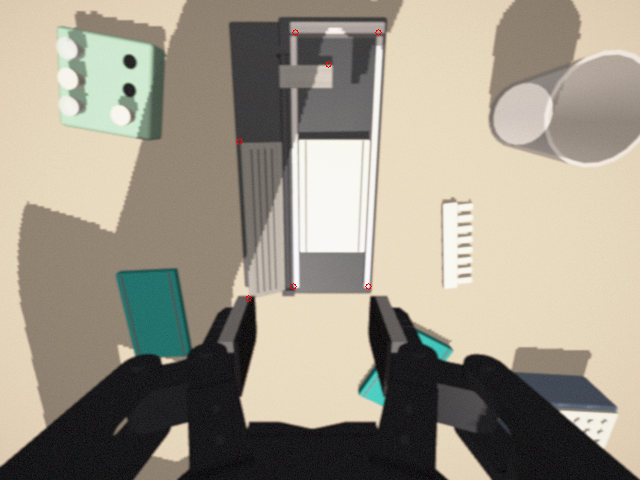

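Run:
```python
import cv2
a=cv2.imread("pics/w1.png")
b=cv2.convertScaleAbs(a[10:160,220:400],alpha=1.3,beta=15)
cv2.imwrite("pics/w2.png",cv2.resize(b,None,fx=4,fy=4,interpolation=cv2.INTER_CUBIC))
b=cv2.convertScaleAbs(a[160:310,220:400],alpha=1.3,beta=15)
cv2.imwrite("pics/w3.png",cv2.resize(b,None,fx=4,fy=4,interpolation=cv2.INTER_CUBIC))
```

```text
(no output)
```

View pics/w2.png

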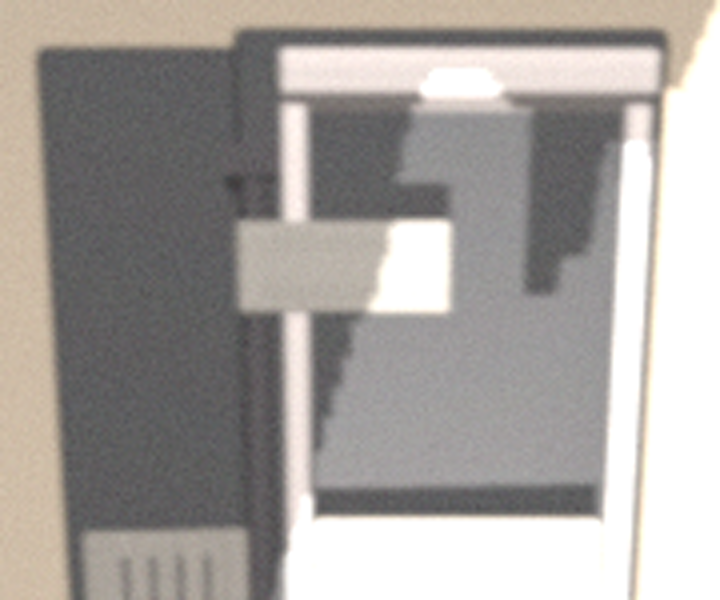

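View pics/w3.png

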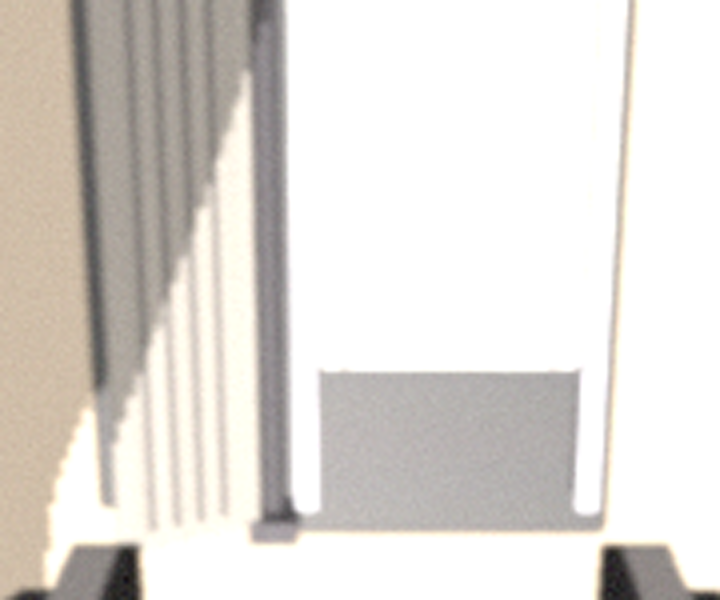

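```bash
cat > fit2.py <<'E'
from h import *
from scipy.optimize import least_squares
w=np.load("w1.npz");K,T=w["K"],w["T"]
A=[((.1,.036,.034),(282,97)),((.1,-.036,.034),(662,92)),((.02,.0776,.041),(83,533)),((.02,.046,.0237),(246,527))]
B=[((-.12,.0776,.041),(113,535)),((-.115,.036,.026),(293,515)),((-.115,.0315,.026),(320,515)),((-.115,-.0315,.026),(575,515)),((-.115,-.036,.026),(602,513))]
P=[(np.array(a),np.array([220,10])+np.array(b)/4) for a,b in A]+[(np.array(a),np.array([220,160])+np.array(b)/4) for a,b in B]
f=lambda S:np.array([proj(K,T,st2w(a,S))[0]-u for a,u in P])
o=least_squares(lambda S:f(S).ravel(),[.6,-.147,0],loss="soft_l1",f_scale=.5);print(o.x,f(o.x).round(1).tolist())
S=o.x
for n,(u,v) in dict(rearL=(220+320/4,160+372/4),rearR=(220+578/4,160+372/4),frL=(220+315/4,10+517/4),frR=(220+600/4,10+517/4)).items():
    p=ray(K,T,(u,v),.03); c,s=np.cos(S[2]),np.sin(S[2]); d=p[:2]-S[:2]; print(n,p.round(4),(c*d[0]+s*d[1]).round(4),(-s*d[0]+c*d[1]).round(4))
E
python3 fit2.py
```

```text
[ 0.60427337 -0.14813722  0.0050072 ] [[0.4, -0.2], [0.2, 1.7], [-0.5, 0.0], [-0.4, 0.7], [0.4, 5.6], [1.0, -1.1], [-1.1, -1.1], [0.5, -0.8], [-1.6, -0.3]]
rearL [ 0.5261 -0.1184  0.03  ] -0.078 0.0301
rearR [ 0.5267 -0.1779  0.03  ] -0.0777 -0.0293
frL [ 0.6271 -0.1174  0.03  ] 0.023 0.0306
frR [ 0.6277 -0.1769  0.03  ] 0.0233 -0.0289
```

```bash
python3 go.py .507 -.117 .06 .005
```

```text
t [-0.1044 -0.0292  0.2795] turn [0.0001 0.0001 0.0011] [ 0.5594 -0.1311  0.1997] 2.95 [ 0.81 -0.78  0.04] 0.0491
```

carry_out(
  commands=[
    {"translation": [-0.104, -0.028, 0.28], "turn": [0, 0, 0.001], "grip": 0.15},
    {"translation": [-0.104, -0.028, 0.28], "turn": [0, 0, 0.001], "grip": 0.15},
    {"translation": [-0.104, -0.028, 0.28], "turn": [0, 0, 0.001], "grip": 0.15},
    {"translation": [-0.104, -0.028, 0.28], "turn": [0, 0, 0.001], "grip": 0.15},
    {"translation": [-0.104, -0.028, 0.28], "turn": [0, 0, 0.001], "grip": 0.15},
  ],
)

```text
time: 3.37
eef_pos: [0.5001, -0.1175, 0.0532]
ee_rot: [1.0, 0.0, -0.006, -0.002]
wrist_force: [-1.1, -0.0, -0.8]
finger_gap: 0.0494
```

```bash
python3 go.py .507 -.117 .036 .005
python3 - <<'E'
from h import *
st=read_state(); d=imaging.get_image("wrist"); cv2.imwrite("pics/w4.png",d["image"])
e=imaging.get_image("side"); cv2.imwrite("pics/sd4.png",cv2.resize(e["image"][170:270,230:390],None,fx=5,fy=5,interpolation=cv2.INTER_CUBIC))
S=[.6045,-.148,.005]
T=wristT(d,st)
print(st["eef_pos"],proj(d["intrinsics"],T,st["eef_pos"]))
E
```

```text
t [ 0.0143 -0.0009  0.0342] turn [-0.0013  0.004  -0.0014] [ 0.5001 -0.1175  0.0532] 3.3667 [-1.08 -0.02 -0.79] 0.0494
[ 0.50008505 -0.1175213   0.05320947] [[313.38799456 311.31893608]]
```

View pics/w4.png

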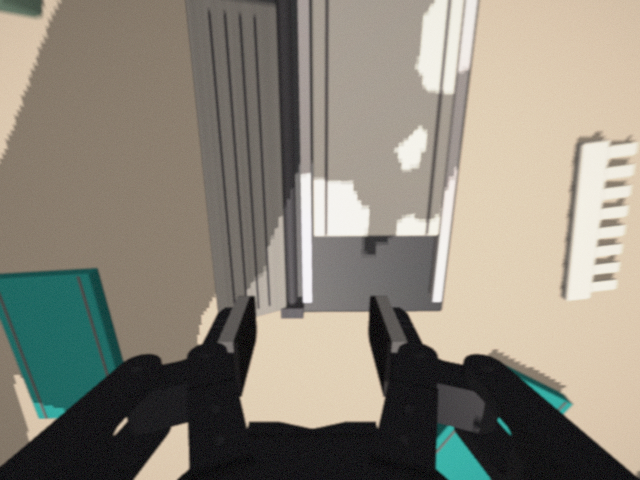

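View pics/sd4.png

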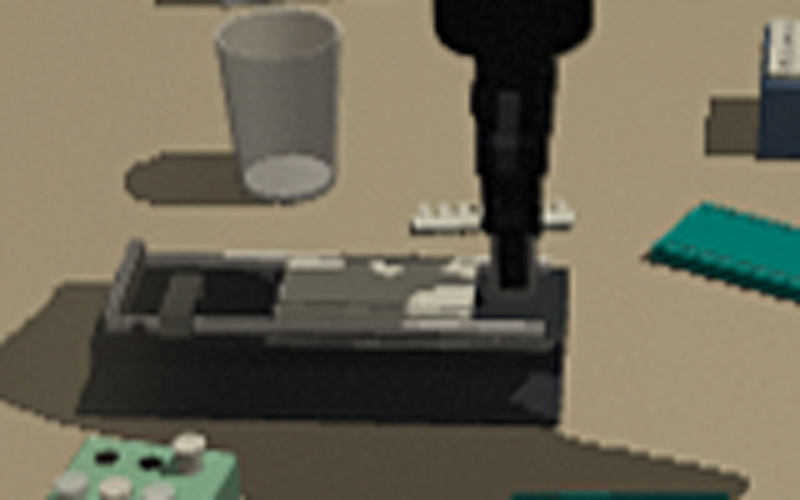

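carry_out(
  commands=[
    {"translation": [0.0, -0.002, 0.02], "turn": [0, 0, 0], "grip": 0.15},
    {"translation": [0.0, -0.002, 0.02], "turn": [0, 0, 0], "grip": 0.15},
    {"translation": [0.0, -0.002, 0.02], "turn": [0, 0, 0], "grip": 0.15},
  ],
)

```text
time: 3.72
eef_pos: [0.5085, -0.1179, 0.0513]
ee_rot: [1.0, 0.001, 0.001, 0.0]
wrist_force: [0.9, 0.1, 0.7]
finger_gap: 0.0493
```

```bash
python3 go.py .507 -.117 .03 .005
```

```text
t [-0.0031 -0.0019  0.0426] turn [ 0.0003 -0.0008 -0.0007] [ 0.5085 -0.1179  0.0513] 3.7167 [0.93 0.12 0.73] 0.0493
```

carry_out(
  commands=[
    {"translation": [-0.003, -0.002, 0.026], "turn": [0, 0, -0.0007], "grip": 0.15},
    {"translation": [-0.003, -0.002, 0.026], "turn": [0, 0, -0.0007], "grip": 0.15},
    {"translation": [-0.003, -0.002, 0.036], "turn": [0, 0, -0.0007], "grip": 0.15},
    {"translation": [-0.003, -0.002, 0.036], "turn": [0, 0, -0.0007], "grip": 0.15},
  ],
)

```text
time: 4.05
eef_pos: [0.5057, -0.1162, 0.0318]
ee_rot: [1.0, 0.003, -0.0, -0.0]
wrist_force: [-0.6, -0.5, 0.6]
finger_gap: 0.0493
```

```bash
python3 go.py .507 -.117 .025 .005
```

```text
t [0.0027 0.0016 0.0135] turn [-0.      0.0001  0.0001] [ 0.5057 -0.1162  0.0318] 4.05 [-0.58 -0.51  0.59] 0.0493
```

carry_out(
  commands=[
    {"translation": [0.002, 0, 0.008], "turn": [0, 0, 0], "grip": 0.15},
    {"translation": [0.002, 0, 0.014], "turn": [0, 0, 0], "grip": 0.15},
    {"translation": [0.002, 0, 0.014], "turn": [0, 0, 0], "grip": 0.15},
  ],
)

```text
time: 4.3
eef_pos: [0.5076, -0.1162, 0.0254]
ee_rot: [1.0, 0.002, 0.001, -0.0]
wrist_force: [0.0, 1.5, 6.1]
finger_gap: 0.0491
```

```bash
python3 go.py .507 -.117 .02 .005
```

```text
t [-0.0012  0.0016  0.0107] turn [-0.     -0.0006 -0.0001] [ 0.5076 -0.1162  0.0254] 4.3 [0.04 1.52 6.07] 0.0491
```

carry_out(
  commands=[
    {"translation": [-0.001, 0, 0.006], "turn": [0, 0, 0], "grip": 0.15},
    {"translation": [-0.001, 0, 0.01], "turn": [0, 0, 0], "grip": 0.15},
    {"translation": [-0.001, 0, 0.01], "turn": [0, 0, 0], "grip": 0.15},
  ],
)

```text
time: 4.55
eef_pos: [0.5076, -0.1158, 0.0209]
ee_rot: [1.0, 0.002, 0.002, -0.0]
wrist_force: [0.9, 4.3, 6.5]
finger_gap: 0.0492
```

```bash
python3 go.py .507 -.117 .018 .005;python3 - <<'E'
from h import *
e=imaging.get_image("side"); cv2.imwrite("pics/sd5.png",cv2.resize(e["image"][190:270,230:370],None,fx=5.5,fy=5.5,interpolation=cv2.INTER_CUBIC))
E
```

```text
t [-0.0012  0.0024  0.0058] turn [-0.0003 -0.001  -0.0002] [ 0.5076 -0.1158  0.0209] 4.55 [0.89 4.29 6.51] 0.0492
```

View pics/sd5.png

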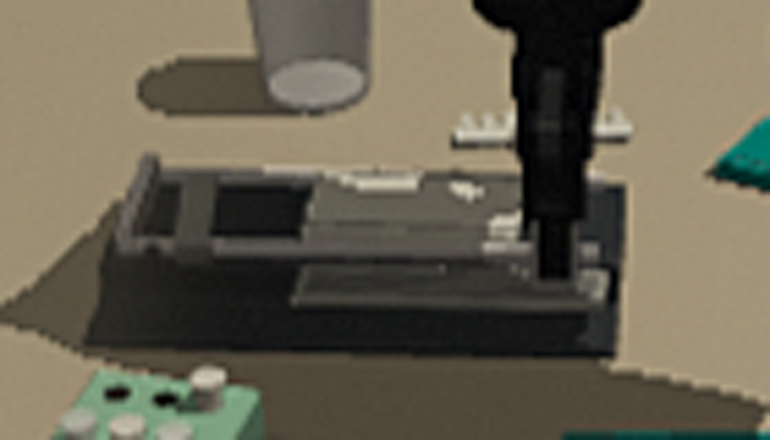

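carry_out(
  commands=[
    {"translation": [-0.001, 0.001, 0.004], "turn": [0, 0, 0], "grip": 0.15},
    {"translation": [-0.001, 0.001, 0.006], "turn": [0, 0, 0], "grip": 0.15},
    {"translation": [-0.001, 0.001, 0.006], "turn": [0, 0, 0], "grip": 0.15},
  ],
)

```text
time: 4.85
eef_pos: [0.5075, -0.1161, 0.0192]
ee_rot: [1.0, 0.002, 0.002, -0.001]
wrist_force: [-0.6, 5.8, 12.5]
finger_gap: 0.0495
```

```bash
python3 go.py .507 -.117 .018 .005;python3 - <<'E'
from h import *
e=imaging.get_image("side"); cv2.imwrite("pics/sd6.png",cv2.resize(e["image"][190:270,230:370],None,fx=5.5,fy=5.5,interpolation=cv2.INTER_CUBIC))
d=imaging.get_image("wrist"); cv2.imwrite("pics/w6.png",d["image"])
E
```

```text
t [-0.001   0.0018  0.0025] turn [-0.0005 -0.001  -0.0002] [ 0.5075 -0.1161  0.0192] 4.85 [-0.64  5.83 12.47] 0.0495
```

View pics/sd6.png

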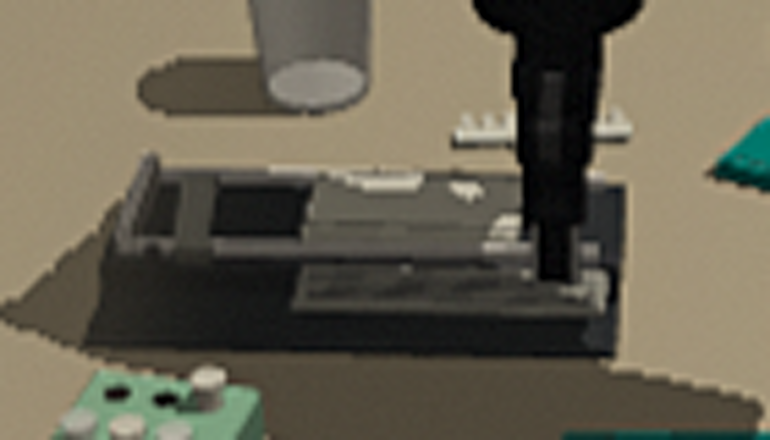

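View pics/w6.png

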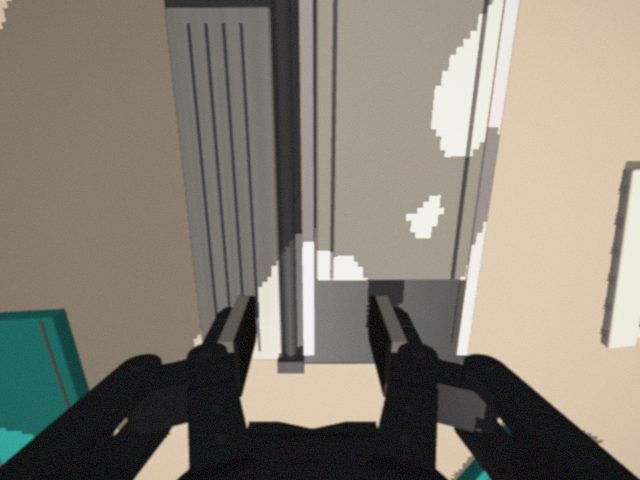

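carry_out(
  commands=[
    {"translation": [0.016, 0, 0], "turn": [0, 0, 0], "grip": 0.15},
    {"translation": [0.032, 0, 0], "turn": [0, 0, 0], "grip": 0.15},
    {"translation": [0.048, 0, 0], "turn": [0, 0, 0], "grip": 0.15},
    {"translation": [0.064, 0, 0], "turn": [0, 0, 0], "grip": 0.15},
    {"translation": [0.08, 0, 0], "turn": [0, 0, 0], "grip": 0.15},
  ],
)

```text
time: 5.37
eef_pos: [0.5435, -0.1168, 0.0191]
ee_rot: [1.0, 0.004, -0.004, -0.0]
wrist_force: [-17.0, 1.1, 24.6]
finger_gap: 0.049
```

```bash
python3 go.py .592 -.1165 .019 .005;python3 - <<'E'
from h import *
e=imaging.get_image("side"); cv2.imwrite("pics/sd7.png",cv2.resize(e["image"][190:270,230:370],None,fx=5.5,fy=5.5,interpolation=cv2.INTER_CUBIC))
E
```

```text
t [ 0.0969  0.0001 -0.0007] turn [-0.0001  0.0026  0.0007] [ 0.5435 -0.1168  0.0191] 5.3667 [-17.03   1.11  24.61] 0.049
```

View pics/sd7.png

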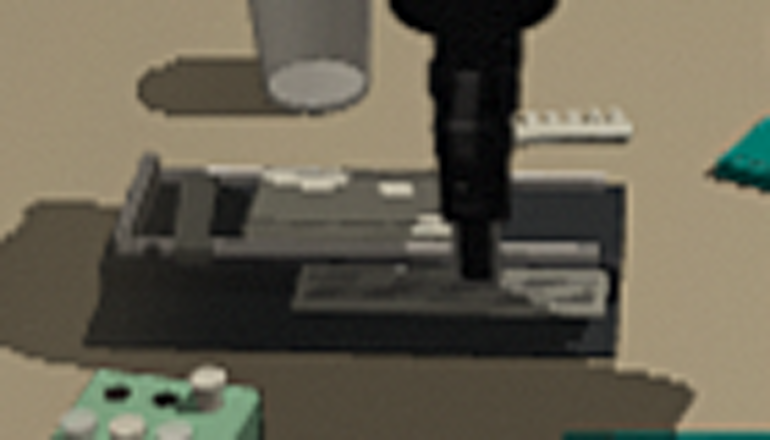

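carry_out(
  commands=[
    {"translation": [0.012, 0, -0.0015], "turn": [0, 0, 0], "grip": 0.15},
    {"translation": [0.026, 0, -0.002], "turn": [0, 0, 0], "grip": 0.15},
    {"translation": [0.04, 0, -0.002], "turn": [0, 0, 0], "grip": 0.15},
    {"translation": [0.054, 0, -0.002], "turn": [0, 0, 0], "grip": 0.15},
    {"translation": [0.064, 0, -0.002], "turn": [0, 0, 0], "grip": 0.15},
  ],
)

```text
time: 5.83
eef_pos: [0.5762, -0.1166, 0.0194]
ee_rot: [1.0, 0.003, -0.003, 0.0]
wrist_force: [-12.7, -0.2, 17.8]
finger_gap: 0.0492
```

```bash
python3 go.py .592 -.1165 .019 .005;python3 - <<'E'
from h import *
e=imaging.get_image("side"); cv2.imwrite("pics/sd8.png",cv2.resize(e["image"][190:270,230:370],None,fx=5.5,fy=5.5,interpolation=cv2.INTER_CUBIC))
E
```

```text
t [0.0317 0.     0.0005] turn [0.     0.0019 0.0005] [ 0.5762 -0.1166  0.0194] 5.8333 [-12.68  -0.19  17.8 ] 0.0492
```

View pics/sd8.png

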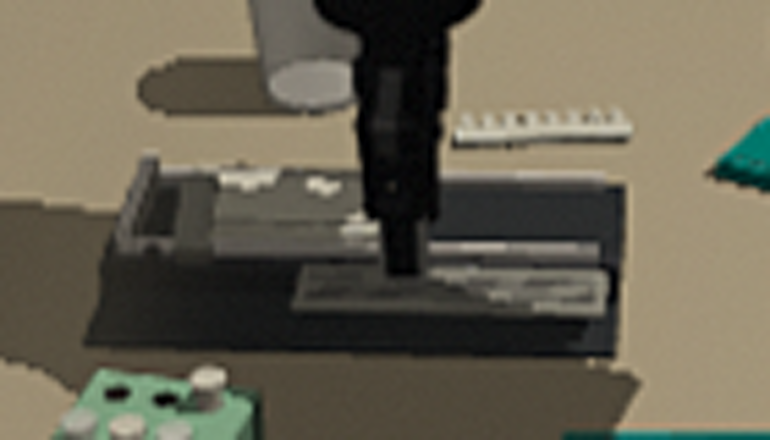

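carry_out(
  commands=[
    {"translation": [0.008, 0, 0], "turn": [0, 0, 0], "grip": 0.15},
    {"translation": [0.016, 0, 0], "turn": [0, 0, 0], "grip": 0.15},
    {"translation": [0.022, 0, 0], "turn": [0, 0, 0], "grip": 0.15},
    {"translation": [0.022, 0, 0], "turn": [0, 0, 0], "grip": 0.15},
  ],
)

```text
time: 6.22
eef_pos: [0.5875, -0.1166, 0.0194]
ee_rot: [1.0, 0.003, -0.002, 0.0]
wrist_force: [-9.7, 0.8, 15.4]
finger_gap: 0.0491
```

```bash
python3 go.py .592 -.1165 .019 .005;python3 - <<'E'
from h import *
st=read_state(); d=imaging.get_image("wrist"); T=wristT(d,st); cv2.imwrite("pics/w9.png",d["image"])
e=imaging.get_image("side"); cv2.imwrite("pics/sd9.png",cv2.resize(e["image"][190:270,230:370],None,fx=5.5,fy=5.5,interpolation=cv2.INTER_CUBIC))
e=imaging.get_image("scene"); cv2.imwrite("pics/sc9.png",cv2.resize(e["image"][225:345,240:360],None,fx=5,fy=5,interpolation=cv2.INTER_CUBIC))
E
```

```text
t [ 0.0089 -0.0001  0.0008] turn [0.     0.0015 0.0005] [ 0.5875 -0.1166  0.0194] 6.2167 [-9.7   0.79 15.35] 0.0491
```

View pics/sd9.png

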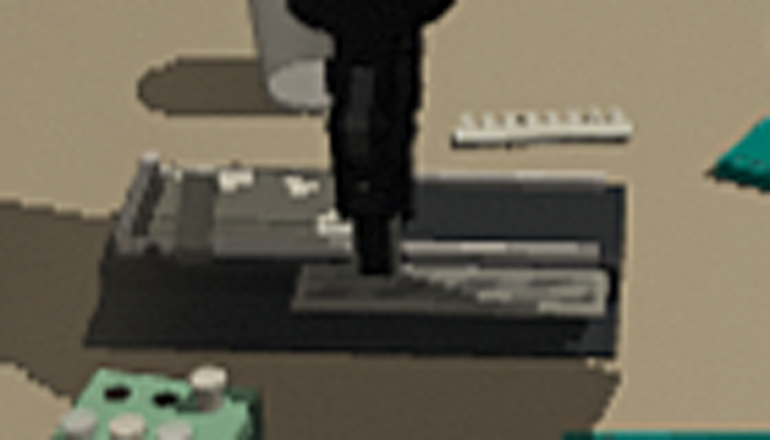

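View pics/w9.png

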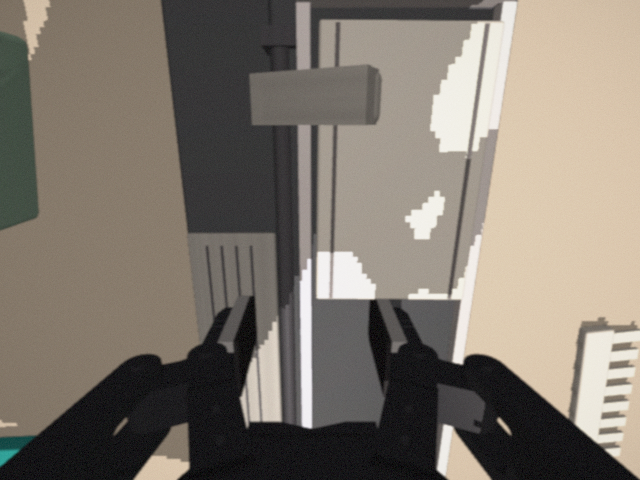

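View pics/sc9.png

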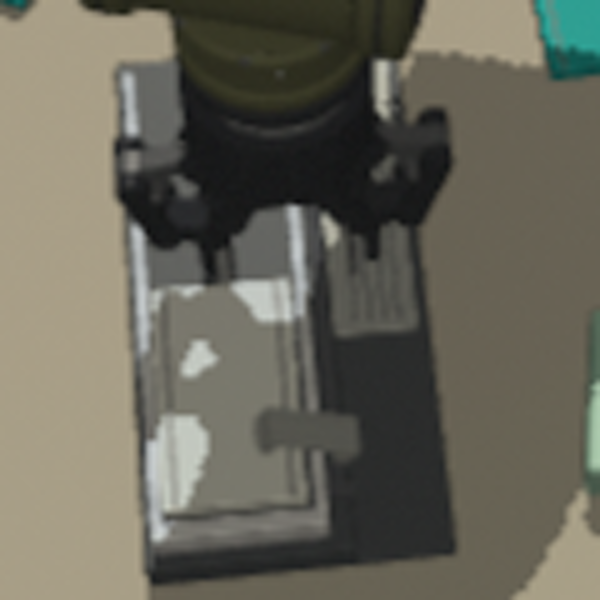

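carry_out(
  commands=[
    {"translation": [0.004, 0, 0], "turn": [0, 0, 0], "grip": 0.15},
    {"translation": [0.008, 0, 0], "turn": [0, 0, 0], "grip": 0.15},
    {"translation": [0.01, 0, 0], "turn": [0, 0, 0], "grip": 0.15},
    {"translation": [0.01, 0, 0], "turn": [0, 0, 0], "grip": 0.15},
  ],
)

```text
time: 6.7
eef_pos: [0.592, -0.1165, 0.0194]
ee_rot: [1.0, 0.003, -0.003, 0.0]
wrist_force: [-10.4, -0.2, 16.6]
finger_gap: 0.0493
```

```bash
python3 go.py .594 -.1165 .019 .005
```

```text
t [ 0.0041 -0.0001  0.0008] turn [0.     0.0018 0.0005] [ 0.592  -0.1165  0.0194] 6.7 [-10.44  -0.17  16.62] 0.0493
```

Force has not jumped yet, so the plate is not against the stop; continuing in small steps.

carry_out(
  commands=[
    {"translation": [0.003, 0, 0], "turn": [0, 0, 0], "grip": 0.15},
    {"translation": [0.004, 0, 0], "turn": [0, 0, 0], "grip": 0.15},
    {"translation": [0.004, 0, 0], "turn": [0, 0, 0], "grip": 0.15},
  ],
)

```text
time: 6.95
eef_pos: [0.5921, -0.1165, 0.0193]
ee_rot: [1.0, 0.004, -0.005, -0.0]
wrist_force: [-17.2, 1.1, 21.7]
finger_gap: 0.0489
```

```bash
python3 go.py .594 -.1165 .019 .005
python3 - <<'E'
from h import *
d=imaging.get_image("wrist"); cv2.imwrite("pics/w10.png",cv2.resize(d["image"][0:140,240:540],None,fx=2.6,fy=2.6,interpolation=cv2.INTER_CUBIC))
e=imaging.get_image("scene"); cv2.imwrite("pics/sc10.png",cv2.resize(e["image"][275:345,260:340],None,fx=7,fy=7,interpolation=cv2.INTER_CUBIC))
E
```

```text
t [ 0.0038 -0.      0.0006] turn [-0.0001  0.0034  0.0007] [ 0.5921 -0.1165  0.0193] 6.95 [-17.17   1.07  21.66] 0.0489
```

View pics/w10.png

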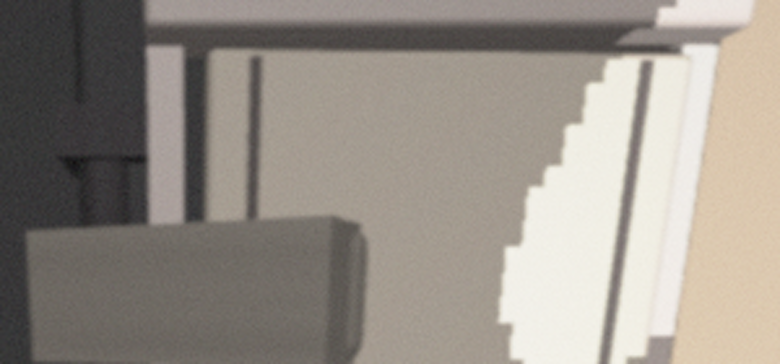

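View pics/sc10.png

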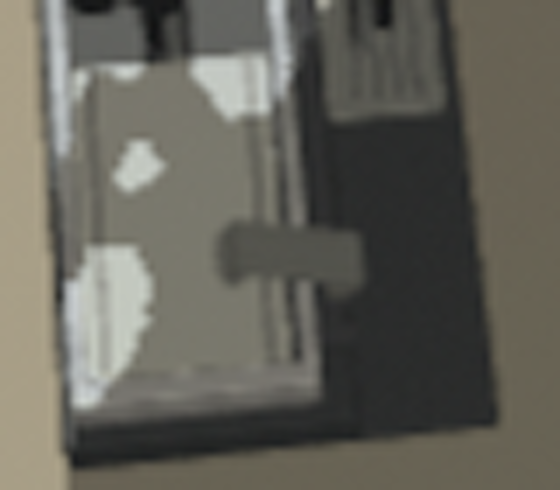

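carry_out(
  commands=[
    {"translation": [0.004, 0, 0], "turn": [0, 0, 0], "grip": 0.15},
    {"translation": [0.004, 0, 0], "turn": [0, 0, 0], "grip": 0.15},
    {"translation": [0.004, 0, 0], "turn": [0, 0, 0], "grip": 0.15},
  ],
)

```text
time: 7.3
eef_pos: [0.5935, -0.1165, 0.0193]
ee_rot: [1.0, 0.003, -0.006, -0.0]
wrist_force: [-20.0, -0.3, 22.2]
finger_gap: 0.0491
```

```bash
python3 go.py .592 -.1165 .019 .005
```

```text
t [-0.003  -0.      0.0006] turn [-0.0002  0.0038  0.0004] [ 0.5935 -0.1165  0.0193] 7.3 [-20.04  -0.34  22.18] 0.0491
```

carry_out(
  commands=[
    {"translation": [0.004, 0, 0], "turn": [0, 0, 0], "grip": 0.15},
    {"translation": [0.004, 0, 0], "turn": [0, 0, 0], "grip": 0.15},
    {"translation": [0.004, 0, 0], "turn": [0, 0, 0], "grip": 0.15},
  ],
)

```text
time: 7.55
eef_pos: [0.5935, -0.1165, 0.0193]
ee_rot: [1.0, 0.003, -0.009, -0.0]
wrist_force: [-26.3, -1.0, 27.6]
finger_gap: 0.0489
```

```bash
python3 go.py .592 -.1165 .019 .005
python3 - <<'E'
from h import *
st=read_state();d=imaging.get_image("wrist"); T=wristT(d,st);np.savez("w11.npz",T=T,K=d["intrinsics"]);cv2.imwrite("pics/w11.png",cv2.resize(d["image"][0:140,240:540],None,fx=2.6,fy=2.6,interpolation=cv2.INTER_CUBIC))
E
```

```text
t [-0.0031 -0.0001  0.0006] turn [-0.0003  0.0055  0.0005] [ 0.5935 -0.1165  0.0193] 7.55 [-26.28  -1.02  27.61] 0.0489
```

View pics/w11.png

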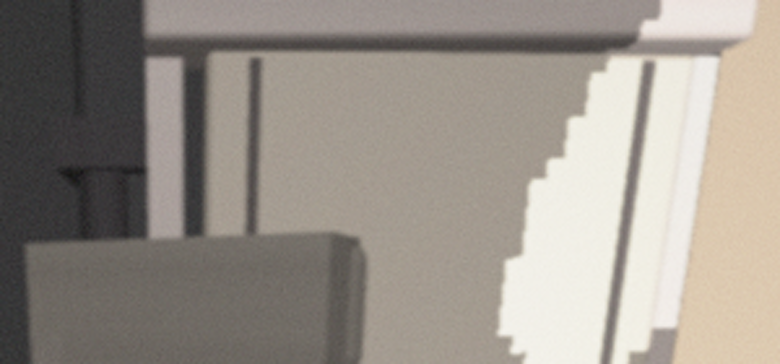

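Run:
```python
from h import *
w=np.load("w11.npz");K,T=w["K"],w["T"]
for S in ([.6045,-.148,.005],[.606,-.148,.005]):
  for x,z in [(.1,.034),(.1,.03),(.099,.03),(.098,.03),(.097,.03),(0,.03)]:
    u=proj(K,T,st2w((x,0,z),S))[0]; print(x,z,((u-[240,0])*2.6).round(1), u.round(1))
```

```text
0.1 0.034 [461.2  44. ] [417.4  16.9]
0.1 0.03 [452.1  52.6] [413.9  20.2]
0.099 0.03 [451.3  62. ] [413.6  23.8]
0.098 0.03 [450.6  71.3] [413.3  27.4]
0.097 0.03 [449.8  80.5] [413.  31.]
0 0.03 [392.7 783.8] [391.  301.4]
0.1 0.034 [462.5  29.3] [417.9  11.3]
0.1 0.03 [453.3  38.5] [414.4  14.8]
0.099 0.03 [452.5  47.9] [414.1  18.4]
0.098 0.03 [451.8  57.3] [413.8  22. ]
0.097 0.03 [451.   66.6] [413.5  25.6]
0 0.03 [393.5 775.2] [391.3 298.1]
```

carry_out(
  commands=[
    {"translation": [-0.008, 0, 0], "turn": [0, 0, 0], "grip": 0.15},
    {"translation": [-0.02, 0, 0], "turn": [0, 0, 0], "grip": 0.15},
    {"translation": [-0.036, 0, 0], "turn": [0, 0, 0], "grip": 0.15},
    {"translation": [-0.036, 0, 0], "turn": [0, 0, 0], "grip": 0.15},
  ],
)

```text
time: 7.93
eef_pos: [0.5841, -0.1172, 0.0206]
ee_rot: [1.0, 0.002, 0.004, 0.001]
wrist_force: [1.0, -0.5, 6.5]
finger_gap: 0.0487
```

```bash
python3 go.py .592 -.1165 .019 .005
python3 - <<'E'
from h import *
st=read_state();d=imaging.get_image("wrist"); cv2.imwrite("pics/w12.png",d["image"])
E
```

```text
t [ 0.0159 -0.0014  0.0033] turn [ 0.0006 -0.0023 -0.0002] [ 0.5841 -0.1172  0.0206] 7.9333 [ 1.05 -0.53  6.53] 0.0487
```

View pics/w12.png

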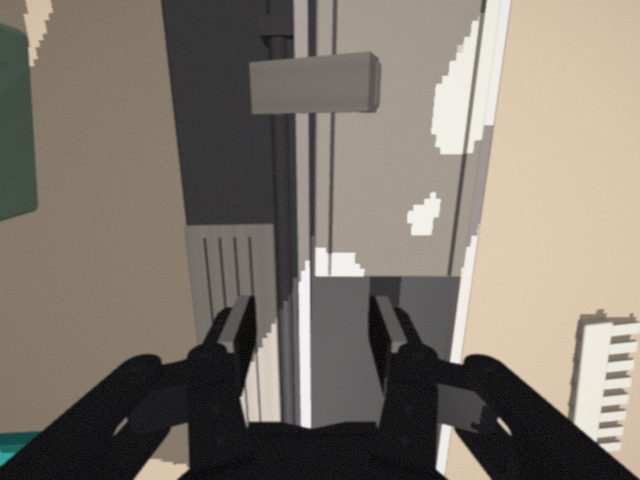

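Pusher is about 8 mm clear of the plate's rear edge (row 276) and the clip is still open. Now straight up.

carry_out(
  commands=[
    {"translation": [0, 0, -0.01], "turn": [0, 0, 0], "grip": 0.15},
    {"translation": [0, 0, -0.025], "turn": [0, 0, 0], "grip": 0.15},
    {"translation": [0, 0, -0.06], "turn": [0, 0, 0], "grip": 0.15},
    {"translation": [0, 0, -0.12], "turn": [0, 0, 0], "grip": 0.15},
    {"translation": [0, 0, -0.18], "turn": [0, 0, 0], "grip": 0.15},
  ],
)

```text
time: 8.4
eef_pos: [0.5794, -0.1157, 0.1067]
ee_rot: [1.0, 0.003, -0.003, -0.001]
wrist_force: [1.2, -0.2, 0.0]
finger_gap: 0.0492
```

carry_out(
  commands=[
    {"translation": [0, 0, -0.08], "turn": [0, 0, 0], "grip": 0.15},
    {"translation": [0, 0, -0.12], "turn": [0, 0, 0], "grip": 0.15},
    {"translation": [0, 0, -0.12], "turn": [0, 0, 0], "grip": 0.15},
    {"translation": [0, 0, -0.12], "turn": [0, 0, 0], "grip": 0.15},
  ],
)

```text
time: 8.73
eef_pos: [0.5819, -0.1164, 0.1692]
ee_rot: [1.0, 0.003, 0.001, 0.0]
wrist_force: [-0.8, -0.2, -0.5]
finger_gap: 0.0492
```

Run:
```python
from h import *
st=read_state();d=imaging.get_image("wrist"); T=wristT(d,st);K=d["intrinsics"];cv2.imwrite("pics/w13.png",cv2.resize(d["image"][0:300,200:420],None,fx=2,fy=2,interpolation=cv2.INTER_CUBIC))
print(st["eef_pos"],st["wrist_force"])
S=[.6045,-.148,.005]
for x,z in [(.1,.034),(.1,.03),(.097,.03),(0,.03),(-.003,.03)]:
    print(x,z,((proj(K,T,st2w((x,0,z),S))[0]-[200,0])*2).round(1))
e=imaging.get_image("side"); cv2.imwrite("pics/sd13.png",cv2.resize(e["image"][190:270,230:370],None,fx=5.5,fy=5.5,interpolation=cv2.INTER_CUBIC))
```

```text
[ 0.58188722 -0.1163745   0.16924439] [-0.79399708 -0.2378414  -0.49493806]
0.1 0.034 [316.2 119.2]
0.1 0.03 [314.8 121.2]
0.097 0.03 [314.5 130.5]
0 0.03 [305.1 399.4]
-0.003 0.03 [304.8 406.9]
```

View pics/w13.png

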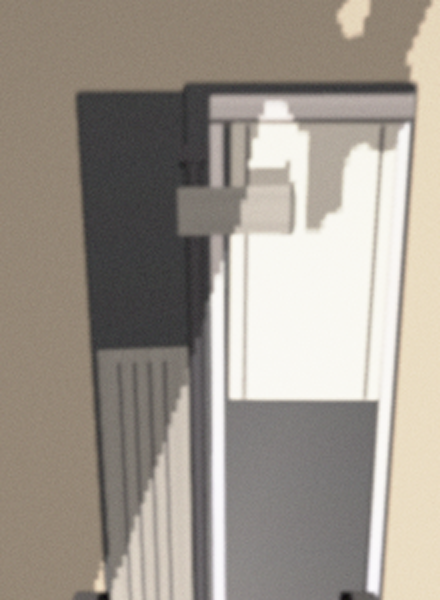

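View pics/sd13.png

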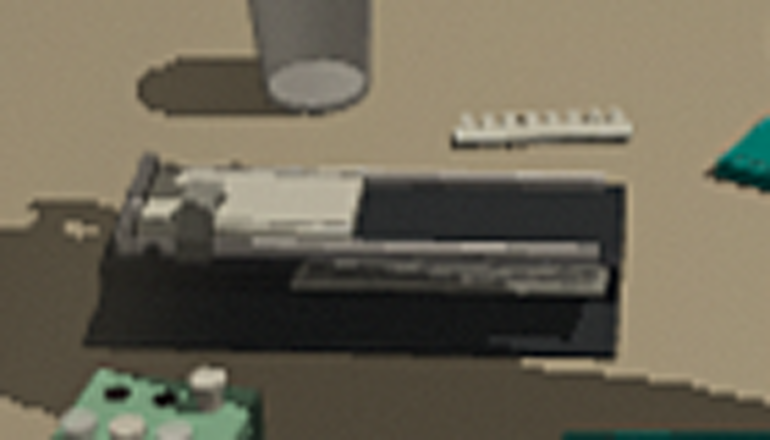

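```bash
python3 -c "
from rig import job_done
print(job_done())"
```

```text
the job is handed in; nothing more can be done
None
```

The plate is loaded and the job was handed in at about 9 s of the 38 s allowed. No verdict was reported, so success is not confirmed.

**What I did:** With the jaws 49 mm apart, I pressed the thumb bar fully down with one fingertip while the other sat behind the plate. I slid both along the channel, with the clip held open, until the plate stopped against the end stop. I then backed about 8 mm off the plate's rear edge, still holding the clip open, and went straight up.

**Last checks:**
- **Plate:** In the last wrist picture its rear and leading edges fall within about 0.5 mm of where they should be at home. It lies straight and flat in the channel.
- **Clip:** It has come down, and the side picture shows the bar back part-way, as it should be when the nose rests on the plate. I did not measure the joint angle, so this rests on the pictures alone.
- **Arm:** The tool centre is about 0.17 m above the bench, with wrist force under 1 N, so it touches nothing.
- **Bystanders:** The beaker, comb and tube rack look unmoved. The tip box was not in the last pictures, but the arm went nowhere near it at bench height.

**What disagreed:**
- **First stop:** The plate seemed to reach the end stop about 1.5 mm early. That was friction, so I pushed on until the force rose to 26 N with no further movement.
- **Stand position:** The fixed-camera and wrist-camera fits of the stand differed by about 1 mm. I used the wrist-camera fit.

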